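Nest the small porcelain casserole in the large one under the infrared lamp

TASK

Get the evaporation ready: pick up the small porcelain casserole and set it down gently inside the large one that stands under the infrared lamp, sitting flat on its floor, with its handle turned away from the large casserole's handle by an eighth of a turn or more. Leave the large casserole standing where it is, do not knock the lamp, and leave the bottle, beaker and dish alone.

Things in the scene. Friction and masses are not known exactly. Their poses are not given: they have to be found in the camera images.
- small_mid (a point): Small casserole: deep white porcelain pan, one straight handle, about 240 g, on the open bench, handle on the robot's side, to its right. Point on its axis half-way up, 36 mm above its underside; z up, x along the handle, outwards. 72 mm high, outside 100 mm across at the rim, 74 mm at the flat foot, wall 4 mm.
- small_handle (a point): Grip point on the small casserole's handle, on the bar's centre line, 100 mm out from the pan's axis and 63 mm above its underside (27 mm above small_mid). Same axes as small_mid. The handle is a level bar 15 mm wide, 17 mm high; it leaves the wall 48 mm from the axis and ends 130 mm from it.
- large: Large casserole: shallow white porcelain pan, one handle, about 410 g, loose on the lamp's base plate under the lamp head (within 8 mm of the head's axis), handle more or less towards the robot. Origin: centre of its underside, 15 mm above the bench; z up, x along the handle, outwards. 55 mm high, outside 150 mm across at the rim, 116 mm at the foot, wall 4 mm.
- large_floor (a point): Centre of the large casserole's flat inner floor, 6 mm above its underside. The floor is about 106 mm across, so the small one's foot has about 15 mm to spare all round. With the small one sitting on it, the small one's level handle passes 5 mm above the large rim.
- large_handle (a point): Middle of the large casserole's handle, 118 mm out from its axis, 64 mm above its underside. The bar (15 mm wide, 17 mm high) leaves the wall 69 mm from the axis at 44 mm height and slopes up at 22 degrees to end 166 mm out at 83 mm height, so the small one's handle would strike it if both pointed the same way.
- lamp: Infrared lamp, fixed to the bench. Origin on the bench below the middle of its head; x away from the robot. Steel base plate 15 mm thick, from 105 mm before the origin (-x) to 165 mm behind, 135 mm to either side. Column 18 mm thick, 355 mm high, at x = 140, y = 110 mm; arm to the head at 330 mm height.
- lamp_head (a point): Middle of the underside of the lamp head, 240 mm above the bench: a round shade 240 mm across, top at 345 mm, its glass face bulging 18 mm below this point (222 mm above the bench). A gripper held upright on the handle would hit it as the small pan goes over the large rim; leant back 38 to 45 degrees, fingers pointing in towards the pan, it clears if carried low.
- bottle: Bystander: amber bottle, 72 mm across, 170 mm high; origin at the centre of its underside.
- beaker: Bystander: clear plastic beaker, 72 mm across, 95 mm high; origin at the centre of its underside.
- dish: Bystander: white porcelain dish without handle, 90 mm across, 32 mm high; origin at the centre of its underside.
There are look-alikes about, which are no part of the job. Leave any green or yellow look-alike of the part that bears small_mid alone.

How it is judged:
By the outcome, as a careful person would: the job done as asked, in the order asked, and still so for the second after the job is handed in, with the robot touching nothing.
It also fails if it takes over 48 s, if anything falls off the work surface, if the arm or the gripper's body presses on something with over 40 N, if the wrist force passes 120 N, or if a joint passes its speed limit or range.

ROBOT

A 6-joint arm with a two-finger parallel gripper is mounted at the origin on the work surface. World frame = base frame: x ahead of the robot, y to its left, z up, the work surface at z = 0. Lengths are in m, angles in rad, forces in N, time in s.
With the tool pointing down it reaches from about 0.35 to 0.975 m from the base axis. Payload 4.9 kg.
Tool frame: the origin (TCP) lies at the very end of the fingers, on their centre line; the grasp point (between the pads) lies 19 mm behind it (manip.tcp_to_grasp is the distance from the TCP to the grasp point, in m); z points along the fingers, y is the direction in which the jaws open and shut (so a half turn about z gives the same grasp; the last joint's range is limited). The gripper opens to 85 mm and grips with 20 to 120 N. Pads are 22 mm wide; open, the fingers measure 114 mm over their backs; the gripper's body (76 mm by 85 mm) begins 54 mm behind the grasp point. The pads swing forward as they close: fully open they stand 13 mm farther back than shut.
Start: joints at [1.107, 0.053, 1.613, -0, 1.476, -0.119], TCP at [0.211, 0.588, 0.231] pointing down, gripper open.
Joint ranges: [-3.01, 3.01], [-1.01, 2.22], [0.06, 2.58], [-1.02, 4.17], [0.09, 2.62], [-3.14, 3.14]. Speed limits (rad/s): [2.57, 2.57, 3.14, 3.14, 3.14, 3.14].

INTERFACE

Orientations are given as a unit quaternion [w, x, y, z].
In Python, from plant import sensors, cams, job, finder, manip gives the robot as it stands.
- The arm moves only by the shell command python3 -m pendant 'ROWS'. ROWS is JSON, a list of rows, each an object of numbers: "wx", "wy", "wz": the turn, a rotation vector about the tool's x, y, z in degrees; "dx", "dy", "dz": the shift along the tool's x, y, z in m; "hand": the gripper's target within -1 to 1 (fully open at 1, half-way at 0, shut at -1). A call has 1 to 20 rows; each row is the pose to reach, as a shift and turn from the pose commanded when the call began, along the tool's axes at that moment; what a row does not reach only later rows make up. A row lasts 1/12 s, in which the tool goes at most 41.7 mm and 7.16 degrees, less where a joint would pass 70% of its speed; a pose out of reach is approached as far as the arm can. A call with a gripper value outside its range is refused whole. The fingers move at their own pace and stop on an object; the grip force is fixed at half the most. Time passes only in rows, so rows that repeat a pose let the fingers close. It gives the time, the measured TCP pose, the force and the opening at its end, in the units of the state.
- sensors.state(): the state, without advancing time (a new reading comes with each control period).
- cams.grab_frame(name): name is "side" or "top" or "wrist"; returns (picture, depth): 384x512x3 uint8, red, green, blue; 384x512 float32, m along the optical axis (not along the pixel's ray), 0 where there is no reading.
- cams.calibration(name): a dict with "fov_y" (degrees; the focal length in pixels is half the picture's height over the tangent of half this angle, whatever the lens; pixels are square), "cx", "cy" (the principal point, pixels), "pose" (4x4, takes a point from camera to world coordinates); the wrist camera has in their place "hand_eye" (4x4, takes a point from camera to tool coordinates, whose origin is the TCP and whose axes are the flange's). Camera axes: x right, y down, z forward; pixel columns grow to the right and rows downward; lengths in m; the calibration is good to about 2 mm. A picture is of the moment at which its call begins: read the wrist's pose just before it. calibration takes no time and is no camera call.
- job.job_done(): hands the job in, once; it reports no verdict.
Trained networks look in the newest picture that a camera, given by its name, has taken for a name from the list of things; names that differ only in an ending like _2 or _b are one class to them, and where a whole thing is asked for, a point or a joint stands for the part that bears it (a point fixed in the world has none). Each returns a list of dicts, best first, with "score" (0 to 1); they miss things now and then, are a little off and sometimes report something else, mostly with a low value. They report only what shows in the picture. A call takes as long as a camera call. They do not tell look-alikes from the thing itself.
- finder.look_for(camera, thing): "position" ([x, y, z] in m, in world coordinates, good to about 4 mm: the middle of the surface that is visible of it).
The state is a dict: "time": time; "joint_pos": joint angles; "joint_vel": joint speeds; "joint_efforts": joint torques, N m; "tool_pos": TCP position; "tool_rot": TCP orientation; "contact_force": force on the tool from outside, world axes, zero at the start; "ft_torque": the same for the moment, N m; "gripper_width": opening from 0.0 (shut) to 1.0 (fully open).
Only numpy, scipy, OpenCV 4.12 (cv2) and the standard library are available. Lean on these libraries where they do the work, as an engineer would, in place of code of your own. Each camera call takes 0.05 s, during which the arm holds its last target. There are 200 camera calls.

## Working session

There is one attempt and no reset: what is moved stays moved. The work goes in short steps, Python scripts to look and compute and a shell command to move; the robot and the scene stay as the last step left them, time stands still between calls to the robot, and variables do not carry over. Pictures are saved under pics/ and viewed, about 8 in all and at most 12, crops included, and the job is handed in when it is done.

```bash
ls; mkdir -p pics; cat > h.py <<'E'
import numpy as np, cv2
from plant import sensors, cams, job, finder, manip
from scipy.spatial.transform import Rotation as R
def T():
    s=sensors.state(); q=s['tool_rot']; M=np.eye(4); M[:3,:3]=R.from_quat([q[1],q[2],q[3],q[0]]).as_matrix(); M[:3,3]=s['tool_pos']; return M
def grab(n):
    t=T(); rgb,d=cams.grab_frame(n); c=cams.calibration(n)
    P=c['pose'] if 'pose' in c else t@np.array(c['hand_eye'])
    return rgb,d,c,np.array(P)
def cloud(d,c,P):
    f=d.shape[0]/2/np.tan(np.radians(c['fov_y'])/2)
    v,u=np.mgrid[:d.shape[0],:d.shape[1]]
    p=np.stack([(u-c['cx'])/f*d,(v-c['cy'])/f*d,d],-1)
    w=p@P[:3,:3].T+P[:3,3]; w[d<=0]=np.nan; return w
def project(p,c,P,h=384):
    f=h/2/np.tan(np.radians(c['fov_y'])/2); q=np.linalg.inv(P)@np.r_[p,1]
    return q[0]/q[2]*f+c['cx'], q[1]/q[2]*f+c['cy']
def save(n,rgb): cv2.imwrite('pics/'+n,cv2.cvtColor(rgb,cv2.COLOR_RGB2BGR))
E
python3 - <<'E'
from h import *
np.set_printoptions(precision=3,suppress=True)
fr=[]
for n in ['side','top']:
    rgb,d,c,P=grab(n); fr.append(rgb); print(n,c['fov_y'],P)
    np.savez('/tmp/'+n,rgb=rgb,w=cloud(d,c,P))
    for t in ['small_mid','small_handle','large','large_floor','large_handle','lamp','lamp_head','bottle','beaker','dish']:
        print(t,[(np.round(r['position'],3),round(r['score'],2), np.round(project(r['position'],c,P))) for r in finder.look_for(n,t)[:3]])
save('a.png',fr[0]);save('b.png',fr[1])
print(T(),sensors.state()['time'],manip.tcp_to_grasp)
E
```

```text
pics
side 46.20984385114008 [[ 0.964 -0.149  0.22   0.202]
 [-0.264 -0.609  0.748 -1.275]
 [ 0.023 -0.779 -0.626  1.226]
 [ 0.     0.     0.     1.   ]]
small_mid [(array([ 0.363, -0.268,  0.049]), 0.76, array([206., 275.])), (array([ 0.388, -0.015,  0.053]), 0.73, array([199., 223.])), (array([ 0.544, -0.226,  0.053]), 0.72, array([254., 255.]))]
small_handle [(array([ 0.394, -0.012,  0.05 ]), 0.91, array([200., 223.])), (array([ 0.358, -0.265,  0.048]), 0.8, array([204., 274.])), (array([ 0.638, -0.51 ,  0.044]), 0.72, array([307., 317.]))]
large [(array([0.638, 0.217, 0.05 ]), 0.55, array([246., 179.]))]
large_floor [(array([0.637, 0.219, 0.047]), 0.8, array([246., 179.])), (array([0.482, 0.455, 0.067]), 0.21, array([200., 150.]))]
large_handle [(array([0.634, 0.217, 0.05 ]), 0.76, array([245., 179.]))]
lamp []
lamp_head [(array([0.648, 0.128, 0.254]), 0.68, array([256., 150.])), (array([ 0.726, -0.206,  0.02 ]), 0.18, array([299., 249.]))]
bottle []
beaker [(array([0.484, 0.458, 0.068]), 0.74, array([200., 150.]))]
dish [(array([ 0.726, -0.204,  0.019]), 0.68, array([299., 249.])
[... 528 characters left out ...]
y([322., 190.]))]
large [(array([0.514, 0.233, 0.095]), 0.37, array([198., 198.]))]
large_floor [(array([0.511, 0.232, 0.092]), 0.43, array([199., 198.]))]
large_handle [(array([0.512, 0.238, 0.092]), 0.6, array([197., 198.]))]
lamp [(array([0.621, 0.161, 0.291]), 0.58, array([211., 161.]))]
lamp_head [(array([0.623, 0.161, 0.294]), 0.66, array([211., 160.]))]
bottle [(array([0.642, 0.438, 0.116]), 0.81, array([145., 166.]))]
beaker [(array([0.488, 0.494, 0.042]), 0.55, array([135., 207.]))]
dish [(array([ 0.729, -0.217,  0.012]), 0.66, array([309., 145.]))]
[[-0.941  0.338 -0.     0.211]
 [ 0.338  0.941 -0.     0.588]
 [-0.    -0.    -1.     0.231]
 [ 0.     0.     0.     1.   ]] 1.1 0.0187
```

```bash
python3 - <<'E'
import cv2
a=cv2.imread('pics/a.png')[110:360,130:400]; b=cv2.imread('pics/b.png')[100:300,100:430]
cv2.imwrite('pics/a2.png',cv2.resize(a,None,fx=2.4,fy=2.4)); cv2.imwrite('pics/b2.png',cv2.resize(b,None,fx=2.4,fy=2.4))
E
```

```text
(no output)
```

View pics/a2.png

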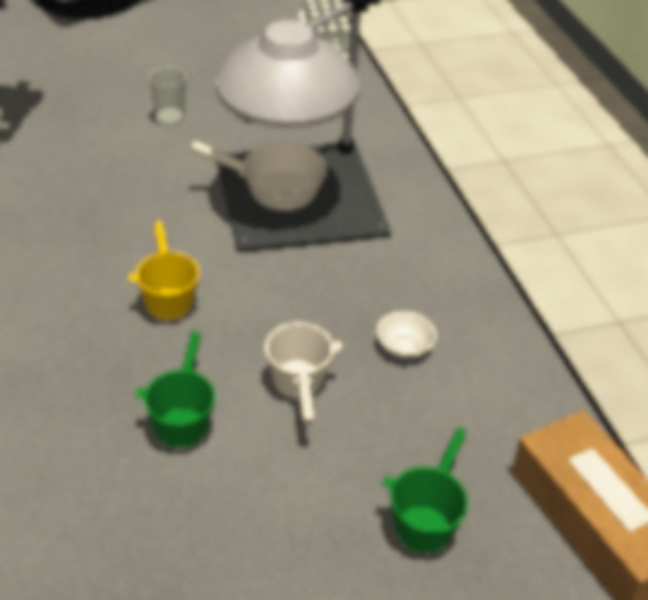

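View pics/b2.png

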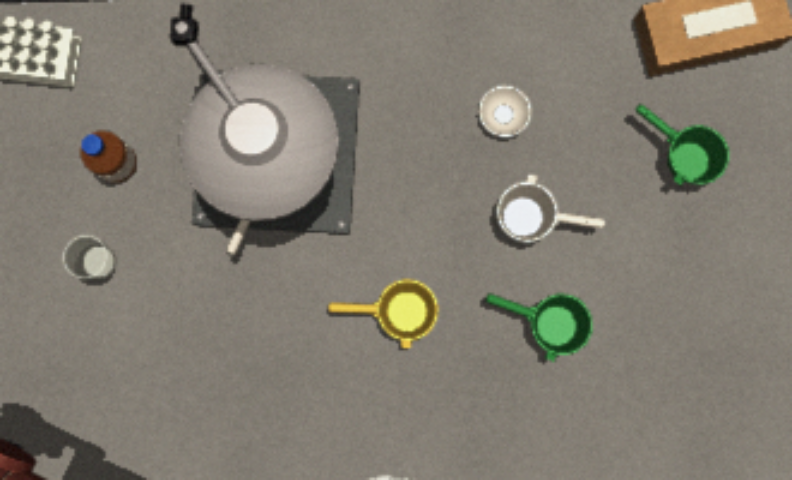

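The top and side views show the white small casserole near (0.54, −0.25). Its handle points to −y (crop b 555–602, 220), and it has a spout. The green and yellow pans are look-alikes. The large one sits under the lamp, with its handle coming out towards the robot at crop b (238, 240).

```bash
cat >> h.py <<'E'
from scipy.optimize import least_squares
def circ(p,r=None):
    if r: return least_squares(lambda x:np.hypot(p[:,0]-x[0],p[:,1]-x[1])-r,p[:,:2].mean(0),loss='soft_l1',f_scale=.002).x
    return least_squares(lambda x:np.hypot(p[:,0]-x[0],p[:,1]-x[1])-x[2],np.r_[p[:,:2].mean(0),.05],loss='soft_l1',f_scale=.002).x
def small(w,c0=(0.54,-0.255),zr=(.066,.076)):
    p=w.reshape(-1,3); p=p[np.isfinite(p).all(1)]; c0=np.array(c0)
    rr=np.hypot(*(p[:,:2]-c0).T); q=p[(rr<.2)&(p[:,2]>.02)]
    for _ in range(3):
        rr=np.hypot(*(q[:,:2]-c0).T); rim=q[(rr>.04)&(rr<.056)&(q[:,2]>zr[0])&(q[:,2]<zr[1])]
        c0=circ(rim,.049)
    rr=np.hypot(*(q[:,:2]-c0).T); h=q[(rr>.07)&(rr<.135)&(q[:,2]>zr[0]-.012)&(q[:,2]<zr[1]+.005)]
    d=h[:,:2].mean(0)-c0
    return c0,len(rim),rim[:,2].mean(),np.degrees(np.arctan2(d[1],d[0])),len(h),h[:,2].max(),rr[(rr<.16)&(q[:,2]>.05)].max()
E
python3 - <<'E'
from h import *
np.set_printoptions(precision=4,suppress=True)
for n in ['top','side']:
    w=np.load('/tmp/%s.npz'%n)['w']
    print(n,small(w))
    p=w.reshape(-1,3); p=p[np.isfinite(p).all(1)]
    # lamp head
    hd=p[(p[:,2]>.215)&(p[:,2]<.36)&(np.abs(p[:,0]-.62)<.2)&(np.abs(p[:,1]-.17)<.2)]
    lo=hd[(hd[:,2]<.262)]
    print('head',hd.min(0),hd.max(0),len(lo),circ(lo) if len(lo)>20 else '')
    base=p[(p[:,2]>.01)&(p[:,2]<.02)&(np.abs(p[:,0]-.65)<.25)&(np.abs(p[:,1]-.17)<.2)]
    print('base',np.percentile(base,[1,99],axis=0))
    m=p[(p[:,2]>.022)&(p[:,2]<.2)&(np.abs(p[:,0]-.58)<.2)&(np.abs(p[:,1]-.19)<.16)]
    print('large',len(m),m.min(0),m.max(0))
    if n=='side':
        for z in np.arange(.025,.115,.01):
            s=m[np.abs(m[:,2]-z)<.005]; print(z,len(s),s[:,:2].min(0),s[:,:2].max(0),s[:,:2].mean(0))
        rim=m[(m[:,2]>.06)&(m[:,2]<.072)]; print('rim',circ(rim,.074),circ(rim))
    h=m[(m[:,2]>.08)]; print('handle',len(h),h.mean(0),h.min(0),h.max(0))
E
```

```text
top (array([ 0.5416, -0.2427]), 81, np.float64(0.07085970258002705), np.float64(-100.32026238398335), 55, np.float64(0.0809442782353389), np.float64(0.1599830040194333))
head [0.5173 0.0605 0.2257] [0.8193 0.2959 0.3591] 264 [0.637  0.1788 0.1167]
base [[ 0.4118 -0.0218  0.0101]
 [ 0.8784  0.3442  0.0198]]
large 215 [0.3836 0.0316 0.022 ] [0.7788 0.3132 0.1873]
handle 66 [0.547  0.2396 0.1003] [0.4842 0.2171 0.0802] [0.7788 0.2811 0.1873]
side (array([ 0.5427, -0.2415]), 135, np.float64(0.07153433221195685), np.float64(-100.46458478523641), 73, np.float64(0.07886140459435853), np.float64(0.1596807618881559))
head [0.5186 0.0583 0.2214] [0.8197 0.2988 0.3592] 297 [0.6495 0.2119 0.1459]
base [[ 0.4177 -0.0072  0.0102]
 [ 0.8525  0.3294  0.02  ]]
large 1070 [0.386  0.0305 0.022 ] [0.78   0.3177 0.1066]
0.025 361 [0.5248 0.0402] [0.7794 0.3177] [0.6543 0.1722]
0.035 112 [0.5809 0.121 ] [0.779  0.2764] [0.6463 0.2031]
0.045000000000000005 111 [0.5756 0.1152] [0.7795 0.2866] [0.6491 0.1993]
0.05500000000000001 127 [0.563  0.1129] [0.7793 0.273 ] [0.6441 0.2037]
0.065 137 [0.386  0.0305] [0.7771 0.27  ] [0.6348 0.1929]
0.07500000000000001 146 [0.387  0.0311] [0.7788 0.2763] [0.57   0.1655]
0.08500000000000002 34 [0.3934 0.0676] [0.78   0.2813] [0.5543 0.2205]
0.095 26 [0.4862 0.2197] [0.78   0.2841] [0.5307 0.2372]
0.10500000000000001 16 [0.4864 0.2318] [0.78   0.2714] [0.5157 0.2444]
rim [0.6362 0.1842] [0.6374 0.1846 0.071 ]
handle 76 [0.5381 0.2312 0.0916] [0.3934 0.0676 0.08  ] [0.78   0.2841 0.1066]
```

```bash
cat >> h.py <<'E'
def pose(pan_xy,az,lean,zunder,back=0,rg=.1):
    a,l=np.radians(az+180),np.radians(lean)
    z=np.array([np.cos(a)*np.sin(l),np.sin(a)*np.sin(l),-np.cos(l)])
    y=np.array([np.sin(a),-np.cos(a),0]); x=np.cross(y,z)
    g=np.r_[pan_xy,zunder+.063]-rg*np.r_[np.cos(a),np.sin(a),0]
    M=np.eye(4); M[:3,:3]=np.c_[x,y,z]; M[:3,3]=g+z*(manip.tcp_to_grasp-back); return M
def row(M,t=None):
    t=T() if t is None else t
    D=np.linalg.inv(t)@M; w=np.degrees(R.from_matrix(D[:3,:3]).as_rotvec())
    return 'w %.2f %.2f %.2f  d %.4f %.4f %.4f'%(*w,*D[:3,3])
E
python3 - <<'E'
from h import *
np.set_printoptions(precision=4,suppress=True)
w=np.load('/tmp/side.npz')['w']; p=w.reshape(-1,3); p=p[np.isfinite(p).all(1)]
m=p[(np.hypot(p[:,0]-.637,p[:,1]-.182)<.085)&(p[:,2]>.03)&(p[:,2]<.075)]
def f(x): # cone outside 58mm foot -> 75mm rim
    return np.hypot(m[:,0]-x[0],m[:,1]-x[1])-(.058+.017*(m[:,2]-.015)/.055)
print('large c',least_squares(f,[.637,.182],loss='soft_l1',f_scale=.003).x,len(m))
for n in['side','top']:
    p=np.load('/tmp/%s.npz'%n)['w'].reshape(-1,3); h=p[(p[:,0]<.58)&(p[:,0]>.45)&(p[:,1]>.17)&(p[:,1]<.3)&(p[:,2]>.07)&(p[:,2]<.12)]
    d=h[:,:2].mean(0)-[.637,.183]; print(len(h),h.mean(0),h[:,0].min(),np.degrees(np.arctan2(d[1],d[0])))
M=pose([.542,-.242],-100.4,42,0,back=.09); print(M); print(row(M))
E
```

```text
large c [0.6379 0.1837] 535
96 [0.529  0.2267 0.0867] 0.486166208835076 157.9820946069675
62 [0.5127 0.2327 0.093 ] 0.48420146617597337 158.19596802210188
[[ 0.1342  0.9836  0.1208  0.5153]
 [ 0.7309 -0.1805  0.6581 -0.3873]
 [ 0.6691  0.     -0.7431  0.116 ]
 [ 0.      0.      0.      1.    ]]
w -29.46 34.71 76.75  d -0.6159 -0.8153 0.1153
```

```bash
R='{"wx":-29.5,"wy":34.7,"wz":76.8,"dx":-0.616,"dy":-0.815,"dz":0.03,"hand":1}'; true
python3 -m pendant '[{"wx":-29.5,"wy":34.7,"wz":76.8,"dx":-0.616,"dy":-0.815,"dz":0.03,"hand":1},{"wx":-29.5,"wy":34.7,"wz":76.8,"dx":-0.616,"dy":-0.815,"dz":0.03,"hand":1},{"wx":-29.5,"wy":34.7,"wz":76.8,"dx":-0.616,"dy":-0.815,"dz":0.03,"hand":1},{"wx":-29.5,"wy":34.7,"wz":76.8,"dx":-0.616,"dy":-0.815,"dz":0.03,"hand":1},{"wx":-29.5,"wy":34.7,"wz":76.8,"dx":-0.616,"dy":-0.815,"dz":0.03,"hand":1},{"wx":-29.5,"wy":34.7,"wz":76.8,"dx":-0.616,"dy":-0.815,"dz":0.03,"hand":1},{"wx":-29.5,"wy":34.7,"wz":76.8,"dx":-0.616,"dy":-0.815,"dz":0.03,"hand":1},{"wx":-29.5,"wy":34.7,"wz":76.8,"dx":-0.616,"dy":-0.815,"dz":0.03,"hand":1},{"wx":-29.5,"wy":34.7,"wz":76.8,"dx":-0.616,"dy":-0.815,"dz":0.03,"hand":1},{"wx":-29.5,"wy":34.7,"wz":76.8,"dx":-0.616,"dy":-0.815,"dz":0.03,"hand":1},{"wx":-29.5,"wy":34.7,"wz":76.8,"dx":-0.616,"dy":-0.815,"dz":0.03,"hand":1},{"wx":-29.5,"wy":34.7,"wz":76.8,"dx":-0.616,"dy":-0.815,"dz":0.03,"hand":1},{"wx":-29.5,"wy":34.7,"wz":76.8,"dx":-0.616,"dy":-0.815,"dz":0.03,"hand":1},{"wx":-29.5,"wy":34.7,"wz":76.8,"dx":-0.616,"dy":-0.815,"dz":0.03,"hand":1},{"wx":-29.5,"wy":34.7,"wz":76.8,"dx":-0.616,"dy":-0.815,"dz":0.03,"hand":1},{"wx":-29.5,"wy":34.7,"wz":76.8,"dx":-0.616,"dy":-0.815,"dz":0.03,"hand":1},{"wx":-29.5,"wy":34.7,"wz":76.8,"dx":-0.616,"dy":-0.815,"dz":0.03,"hand":1},{"wx":-29.5,"wy":34.7,"wz":76.8,"dx":-0.616,"dy":-0.815,"dz":0.03,"hand":1},{"wx":-29.5,"wy":34.7,"wz":76.8,"dx":-0.616,"dy":-0.815,"dz":0.03,"hand":1},{"wx":-29.5,"wy":34.7,"wz":76.8,"dx":-0.616,"dy":-0.815,"dz":0.03,"hand":1}]'
python3 - <<'E'
from h import *
print(sensors.state()['joint_pos'],sensors.state()['time']); print(row(pose([.542,-.242],-100.4,42,0,back=.09)))
E
```

```text
time: 2.77
tool_pos: [0.4572, -0.2009, 0.2068]
tool_rot: [-0.229, 0.718, 0.597, 0.276]
contact_force: [0.7, -0.5, 0.8]
gripper_width: 1.003
[-0.86821251  0.00586554  1.82607599  0.5597886   1.78950616 -0.69760159] 2.7667
w 0.08 -0.00 -0.06  d -0.1891 0.0911 -0.0481
```

```bash

python3 -m pendant '[{"dx":-0.13,"dy":0.09,"dz":-0.09},{"dx":-0.16,"dy":0.091,"dz":-0.07},{"dx":-0.189,"dy":0.091,"dz":-0.048},{"dx":-0.189,"dy":0.091,"dz":-0.048},{"dx":-0.189,"dy":0.091,"dz":-0.048},{"dx":-0.189,"dy":0.091,"dz":-0.048},{"dx":-0.189,"dy":0.091,"dz":-0.048},{"dx":-0.189,"dy":0.091,"dz":-0.048},{"dx":-0.189,"dy":0.091,"dz":-0.048}]'
python3 - <<'E'
from h import *
t=T(); rgb,d,c,P=grab('wrist'); w=cloud(d,c,P); save('w1.png',rgb)
try: print(small(w,(.542,-.242)))
except Exception as e: print(e)
rgb,d,c,P=grab('side'); print(small(cloud(d,c,P),(.542,-.242))[:4]); 
print([ (r['score'],np.round(r['position'],4)) for r in finder.look_for('wrist','small_handle')])
print(sensors.state()['time'],row(pose([.542,-.242],-100.4,42,0,back=.09)),row(pose([.542,-.242],-100.4,42,0)))
E
```

```text
zero-size array to reduction operation maximum which has no identity
(array([ 0.54348365, -0.24060983]), 136, np.float64(0.07141037239210635), np.float64(-100.8095500712156))
[(0.94, array([ 0.385 , -0.022 ,  0.0488])), (0.83, array([ 0.5322, -0.2355, -0.0006])), (0.76, array([ 0.3893, -0.2109,  0.0696]))]
2.9167 w 0.07 -0.07 -0.21  d -0.1883 0.0915 -0.0489 w 0.07 -0.07 -0.21  d -0.1884 0.0914 0.0411invalid input
h.py:30: RuntimeWarning: Mean of empty slice.
  d=h[:,:2].mean(0)-c0
  ret = um.true_divide(
```

View pics/w1.png

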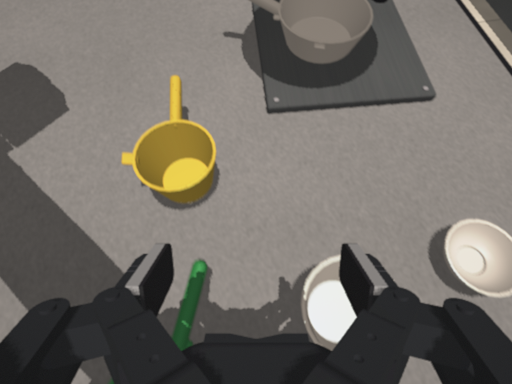

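The call was refused because its rows left fields out. The wrist view shows the jaws still short of the white pan, at about (340, 300). I'll send full rows.

```bash

python3 -m pendant '[{"wx":0,"wy":0,"wz":0,"dx":-0.12,"dy":0.091,"dz":-0.09,"hand":1},{"wx":0,"wy":0,"wz":0,"dx":-0.12,"dy":0.091,"dz":-0.09,"hand":1},{"wx":0,"wy":0,"wz":0,"dx":-0.12,"dy":0.091,"dz":-0.09,"hand":1},{"wx":0,"wy":0,"wz":0,"dx":-0.188,"dy":0.091,"dz":-0.049,"hand":1},{"wx":0,"wy":0,"wz":0,"dx":-0.188,"dy":0.091,"dz":-0.049,"hand":1},{"wx":0,"wy":0,"wz":0,"dx":-0.188,"dy":0.091,"dz":-0.049,"hand":1},{"wx":0,"wy":0,"wz":0,"dx":-0.188,"dy":0.091,"dz":-0.049,"hand":1},{"wx":0,"wy":0,"wz":0,"dx":-0.188,"dy":0.091,"dz":-0.049,"hand":1},{"wx":0,"wy":0,"wz":0,"dx":-0.188,"dy":0.091,"dz":-0.049,"hand":1}]'
python3 - <<'E'
from h import *
t=T(); rgb,d,c,P=grab('wrist'); w=cloud(d,c,P); save('w2.png',rgb)
try: print(small(w,(.542,-.242)))
except Exception as e: print(e)
print([ (r['score'],np.round(r['position'],4)) for r in finder.look_for('wrist','small_handle')])
print(sensors.state()['time'],row(pose([.542,-.242],-100.4,42,0,back=.09)),row(pose([.542,-.242],-100.4,42,0)))
E
```

```text
time: 3.67
tool_pos: [0.5154, -0.3837, 0.1194]
tool_rot: [-0.229, 0.717, 0.598, 0.276]
contact_force: [-0.2, -0.3, 0.4]
gripper_width: 0.997
(array([ 0.54294319, -0.24490985]), 2137, np.float64(0.07058115613914888), np.float64(-100.65753083242018), 1376, np.float64(0.07325167853178677), np.float64(0.1599992186336885))
[(0.84, array([ 0.3905, -0.0764,  0.0429])), (0.59, array([ 0.5393, -0.2262,  0.055 ])), (0.59, array([ 0.3534, -0.2673,  0.0503]))]
3.7667 w 0.11 0.11 0.12  d -0.0053 0.0003 0.0010 w 0.11 0.11 0.12  d -0.0051 0.0001 0.0910
```

View pics/w2.png

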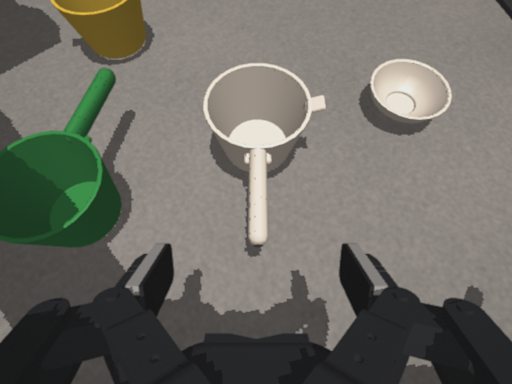

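Handle centred between the jaws (tip at (258, 240), rim about (258, 105)). The green pan is clear on the left.

```bash
python3 - <<'E'
from h import *
for rg in (.1,.095): print(row(pose([.5428,-.2435],-100.6,42,0,rg=rg)))
print(T()[:3,3])
E
```

```text
w -0.02 0.11 0.27  d -0.0061 0.0008 0.0901
w -0.02 0.11 0.27  d -0.0024 0.0009 0.0935
[ 0.51566097 -0.38404379  0.12023884]
```

```bash

python3 -m pendant '[{"wx":0,"wy":0,"wz":0,"dx":-0.005,"dy":0.001,"dz":0.03,"hand":1},{"wx":0,"wy":0,"wz":0,"dx":-0.005,"dy":0.001,"dz":0.06,"hand":1},{"wx":0,"wy":0,"wz":0,"dx":-0.005,"dy":0.001,"dz":0.08,"hand":1},{"wx":0,"wy":0,"wz":0,"dx":-0.005,"dy":0.001,"dz":0.09,"hand":1},{"wx":0,"wy":0,"wz":0,"dx":-0.005,"dy":0.001,"dz":0.09,"hand":1},{"wx":0,"wy":0,"wz":0,"dx":-0.005,"dy":0.001,"dz":0.09,"hand":1}]'
python3 - <<'E'
from h import *
rgb,d,c,P=grab('wrist'); save('w3.png',rgb)
print(row(pose([.5428,-.2435],-100.6,42,0)), T()[:3,3])
E
```

```text
time: 4.27
tool_pos: [0.5267, -0.3293, 0.0489]
tool_rot: [-0.228, 0.717, 0.598, 0.275]
contact_force: [-0.3, -0.4, 0.6]
gripper_width: 1.0
w 0.02 0.11 0.22  d 0.0003 -0.0005 0.0008 [ 0.52702206 -0.33030797  0.04947456]
```

View pics/w3.png

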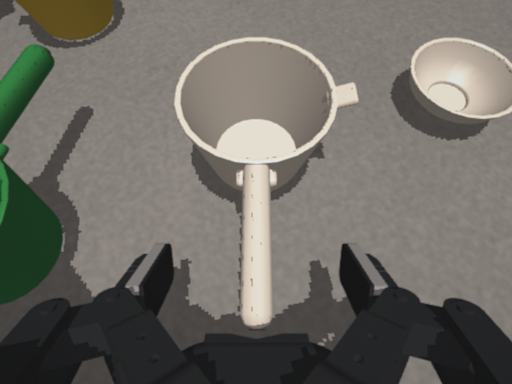

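The bar sits between the pads (258, 180–325). Closing.

```bash

python3 -m pendant '[{"wx":0,"wy":0,"wz":0,"dx":0,"dy":0,"dz":0,"hand":0},{"wx":0,"wy":0,"wz":0,"dx":0,"dy":0,"dz":0,"hand":-0.5},{"wx":0,"wy":0,"wz":0,"dx":0,"dy":0,"dz":0,"hand":-1},{"wx":0,"wy":0,"wz":0,"dx":0,"dy":0,"dz":0,"hand":-1},{"wx":0,"wy":0,"wz":0,"dx":0,"dy":0,"dz":0,"hand":-1},{"wx":0,"wy":0,"wz":0,"dx":0,"dy":0,"dz":0,"hand":-1},{"wx":0,"wy":0,"wz":0,"dx":0,"dy":0,"dz":0,"hand":-1},{"wx":0,"wy":0,"wz":0,"dx":0,"dy":0,"dz":0,"hand":-1},{"wx":0,"wy":0,"wz":0,"dx":0,"dy":0,"dz":0,"hand":-1},{"wx":0,"wy":0,"wz":0,"dx":0,"dy":0,"dz":0,"hand":-1},{"wx":0,"wy":0,"wz":0,"dx":0,"dy":0,"dz":0,"hand":-1},{"wx":0,"wy":0,"wz":0,"dx":0,"dy":0,"dz":0,"hand":-1}]'
```

```text
time: 5.32
tool_pos: [0.5263, -0.3294, 0.0476]
tool_rot: [-0.229, 0.718, 0.597, 0.276]
contact_force: [0.5, -1.4, 1.9]
gripper_width: 0.163
```

```bash

python3 -m pendant '[{"wx":0,"wy":0,"wz":0,"dx":0.003,"dy":0,"dz":-0.004,"hand":-1},{"wx":0,"wy":0,"wz":0,"dx":0.01,"dy":0,"dz":-0.011,"hand":-1},{"wx":0,"wy":0,"wz":0,"dx":0.02,"dy":0,"dz":-0.022,"hand":-1},{"wx":0,"wy":0,"wz":0,"dx":0.033,"dy":0,"dz":-0.037,"hand":-1},{"wx":0,"wy":0,"wz":0,"dx":0.046,"dy":0,"dz":-0.052,"hand":-1},{"wx":0,"wy":0,"wz":0,"dx":0.056,"dy":0,"dz":-0.063,"hand":-1},{"wx":0,"wy":0,"wz":0,"dx":0.06,"dy":0,"dz":-0.067,"hand":-1},{"wx":0,"wy":0,"wz":0,"dx":0.06,"dy":0,"dz":-0.067,"hand":-1}]'
python3 - <<'E'
from h import *
np.set_printoptions(precision=4,suppress=True)
t=T(); rgb,d,c,P=grab('wrist'); w=cloud(d,c,P); save('w4.png',rgb); np.save('/tmp/w4.npy',w)
g=pose([.5428,-.2435],-100.6,42,0); g2=t@np.linalg.inv(g); pc=g2@np.array([.5428,-.2435,0.,1]); print('pan pred',pc)
q=w.reshape(-1,3); q=q[np.isfinite(q).all(1)]; q=q[np.hypot(*(q[:,:2]-pc[:2]).T)<.056]; print(np.percentile(q[:,2],[5,50,90,95,99]))
z=pc[2]+.072
print(small(w,pc[:2],(z-.01,z+.01)))
rgb,d,c,P=grab('side');print(small(cloud(d,c,P),pc[:2],(z-.01,z+.01)))
# tilt: plane fit of rim points in the pan frame
r=q[q[:,2]>z-.012]; rr=np.hypot(*(r[:,:2]-pc[:2]).T); r=r[rr>.045]; A=np.c_[r[:,:2]-pc[:2],np.ones(len(r))]; print('rim plane',np.linalg.lstsq(A,r[:,2],rcond=None)[0],len(r))
# targets
for off,zu in ((.13,.09),(.035,.085),(.0,.021)):
    az=228; a=np.radians(az); C=np.array([.638,.1835])+off*np.r_[np.cos(a),np.sin(a)]
    print(off,zu,row(pose(C,az,42,zu)),pose(C,az,42,zu)[:3,3])
print(sensors.state()['time'],sensors.state()['gripper_width'])
E
```

```text
time: 5.98
tool_pos: [0.527, -0.3304, 0.14]
tool_rot: [-0.227, 0.718, 0.598, 0.275]
contact_force: [-0.0, -0.6, -2.6]
gripper_width: 0.164
pan pred [ 0.543  -0.2445  0.0906  1.    ]
[-0.0003  0.1349  0.1632  0.1638  0.1645]
(array([ 0.5432, -0.2462]), 6563, np.float64(0.16054783294774638), np.float64(-100.7944334755754), 6679, np.float64(0.17761487348039748), np.float64(0.1599969613185709))h.py:30: RuntimeWarning: Mean of empty slice.
  d=h[:,:2].mean(0)-c0
  ret = um.true_divide(
Traceback (most recent call last):
  File "h.py", line 31, in small
    return c0,len(rim),rim[:,2].mean(),np.degrees(np.arctan2(d[1],d[0])),len(h),h[:,2].max(),rr[(rr<.16)&(q[:,2]>.05)].max()
                                                                                ~~~~~~~~~~^^
ValueError: zero-size array to reduction operation maximum which has no identity
```

View pics/w4.png

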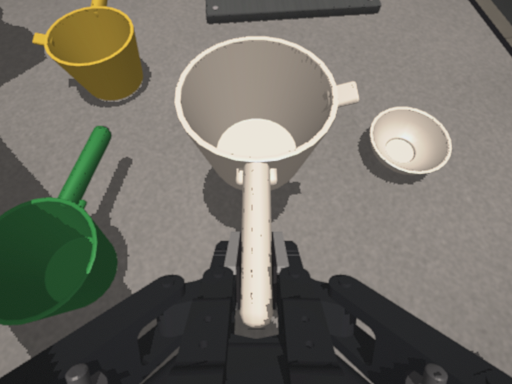

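The pan is held level and has not slipped (rim and handle at the same pixels as before the lift). Next I'll check tilt and work out the carry targets.

```bash
cat >> h.py <<'E'
def panM(xy,az,z):
    M=np.eye(4); M[:3,:3]=R.from_euler('z',az,degrees=True).as_matrix(); M[:3,3]=[*xy,z]; return M
E
python3 - <<'E'
from h import *
np.set_printoptions(precision=4,suppress=True)
w=np.load('/tmp/w4.npy'); pc=np.array([.543,-.245,.0906])
q=w.reshape(-1,3); q=q[np.isfinite(q).all(1)]; z=pc[2]+.072
r=q[(q[:,2]>z-.015)&(q[:,2]<z+.02)]; rr=np.hypot(*(r[:,:2]-pc[:2]).T); r=r[(rr>.044)&(rr<.053)]
phi=np.degrees(np.arctan2(r[:,1]-pc[1],r[:,0]-pc[0]))+100.7
top=[]
for p in range(0,360,20):
    s=r[np.abs((phi-p+180)%360-180)<10]
    if len(s)>20: top.append((p,np.percentile(s[:,2],95)))
print(np.array(top))
t=T(); G=np.linalg.inv(panM(pc[:2],-100.7,.0906))@t; np.save('/tmp/G.npy',G)
for off,zu in ((.13,.09),(.035,.085),(.0,.021)):
    az=228; a=np.radians(az); C=np.array([.638,.1835])+off*np.r_[np.cos(a),np.sin(a)]
    M=panM(C,az,zu)@G; print(off,zu,row(M),M[:3,3])
E
```

```text
[[  0.       0.1647]
 [ 20.       0.1647]
 [ 40.       0.1647]
 [ 60.       0.1648]
 [ 80.       0.1646]
 [100.       0.1643]
 [120.       0.1641]
 [140.       0.1637]
 [160.       0.1636]
 [180.       0.1636]
 [200.       0.1636]
 [220.       0.1636]
 [240.       0.1637]
 [260.       0.1639]
 [280.       0.1642]
 [300.       0.1644]
 [320.       0.1646]
 [340.       0.1645]]
0.13 0.09 w -20.94 0.01 23.26  d 0.2531 -0.0968 0.2287 [0.4927 0.0237 0.1364]
0.035 0.085 w -20.94 0.01 23.26  d 0.3099 -0.0471 0.2866 [0.5562 0.0943 0.1314]
0.0 0.021 w -20.94 0.01 23.26  d 0.2893 -0.0287 0.3541 [0.5796 0.1203 0.0674]
```

```bash

python3 -m pendant '[{"wx":-0.6,"wy":0,"wz":0.7,"dx":0.008,"dy":-0.003,"dz":0.007,"hand":-1},{"wx":-2.1,"wy":0,"wz":2.3,"dx":0.025,"dy":-0.01,"dz":0.023,"hand":-1},{"wx":-4.2,"wy":0,"wz":4.7,"dx":0.05,"dy":-0.019,"dz":0.046,"hand":-1},{"wx":-6.3,"wy":0,"wz":7,"dx":0.076,"dy":-0.029,"dz":0.069,"hand":-1},{"wx":-8.4,"wy":0,"wz":9.3,"dx":0.101,"dy":-0.039,"dz":0.091,"hand":-1},{"wx":-10.5,"wy":0,"wz":11.6,"dx":0.127,"dy":-0.048,"dz":0.114,"hand":-1},{"wx":-12.6,"wy":0,"wz":14,"dx":0.152,"dy":-0.058,"dz":0.137,"hand":-1},{"wx":-14.7,"wy":0,"wz":16.3,"dx":0.177,"dy":-0.068,"dz":0.16,"hand":-1},{"wx":-16.8,"wy":0,"wz":18.6,"dx":0.202,"dy":-0.077,"dz":0.183,"hand":-1},{"wx":-18.8,"wy":0,"wz":20.9,"dx":0.228,"dy":-0.087,"dz":0.206,"hand":-1},{"wx":-20.3,"wy":0,"wz":22.6,"dx":0.245,"dy":-0.094,"dz":0.221,"hand":-1},{"wx":-20.9,"wy":0,"wz":23.3,"dx":0.253,"dy":-0.097,"dz":0.229,"hand":-1},{"wx":-20.9,"wy":0,"wz":23.3,"dx":0.253,"dy":-0.097,"dz":0.229,"hand":-1},{"wx":-20.9,"wy":0,"wz":23.3,"dx":0.253,"dy":-0.097,"dz":0.229,"hand":-1}]'
python3 - <<'E'
from h import *
np.set_printoptions(precision=4,suppress=True)
t=T(); rgb,d,c,P=grab('wrist'); w=cloud(d,c,P); save('w5.png',rgb)
G=np.load('/tmp/G.npy'); pan=t@np.linalg.inv(G); print(pan)
q=w.reshape(-1,3); q=q[np.isfinite(q).all(1)]
m=q[(np.abs(np.hypot(q[:,0]-.638,q[:,1]-.1835)-.0735)<.008)&(q[:,2]>.062)&(q[:,2]<.078)]
print(len(m),circ(m,.0735),circ(m),m[:,2].mean())
rgb,d,c,P=grab('side'); print(small(cloud(d,c,P),pan[:2,3],(.15,.172))[:4])
for off,zu in ((.035,.085),(.02,.05),(.0,.021)):
    a=np.radians(228); C=np.array([.638,.1835])+off*np.r_[np.cos(a),np.sin(a)]
    print(off,zu,row(panM(C,228,zu)@G))
print(sensors.state()['time'],sensors.state()['joint_pos'])
E
```

```text
time: 7.25
tool_pos: [0.4914, 0.0248, 0.1349]
tool_rot: [-0.148, 0.852, 0.382, 0.326]
contact_force: [0.3, 0.3, -2.8]
gripper_width: 0.166
[[-0.6674  0.7447  0.0029  0.5495]
 [-0.7447 -0.6674 -0.001   0.0882]
 [ 0.0012 -0.0028  1.      0.0885]
 [ 0.      0.      0.      1.    ]]
1556 [0.635  0.1797] [0.6371 0.1816 0.0712] 0.06709228016200303
(array([0.552 , 0.0892]), 160, np.float64(0.15844028880973832), np.float64(-127.59733915959906))
0.035 0.085 w -0.06 0.04 -0.07  d 0.0679 0.0001 0.0672
0.02 0.05 w -0.06 0.04 -0.07  d 0.0557 0.0002 0.1032
0.0 0.021 w -0.06 0.04 -0.07  d 0.0512 0.0004 0.1382
7.35 [-0.4993 -0.4045  2.3017  0.7818  1.1796 -0.0572]
```

View pics/w5.png

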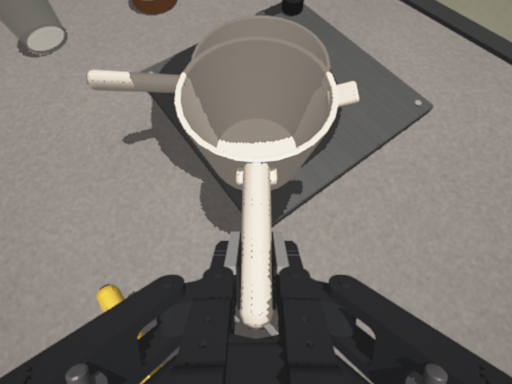

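```bash

python3 -m pendant '[{"wx":0,"wy":0,"wz":0,"dx":0.006,"dy":0,"dz":0.006,"hand":-1},{"wx":0,"wy":0,"wz":0,"dx":0.018,"dy":0,"dz":0.019,"hand":-1},{"wx":0,"wy":0,"wz":0,"dx":0.034,"dy":0,"dz":0.036,"hand":-1},{"wx":0,"wy":0,"wz":0,"dx":0.05,"dy":0,"dz":0.053,"hand":-1},{"wx":0,"wy":0,"wz":0,"dx":0.062,"dy":0,"dz":0.066,"hand":-1},{"wx":0,"wy":0,"wz":0,"dx":0.068,"dy":0,"dz":0.073,"hand":-1},{"wx":0,"wy":0,"wz":0,"dx":0.069,"dy":0,"dz":0.074,"hand":-1},{"wx":0,"wy":0,"wz":0,"dx":0.069,"dy":0,"dz":0.074,"hand":-1},{"wx":0,"wy":0,"wz":0,"dx":0.069,"dy":0,"dz":0.074,"hand":-1}]'
python3 - <<'E'
from h import *
np.set_printoptions(precision=4,suppress=True)
t=T(); G=np.load('/tmp/G.npy'); pan=t@np.linalg.inv(G); print(pan[:3,3])
for n in ['side','wrist']:
    rgb,d,c,P=grab(n); w=cloud(d,c,P); q=w.reshape(-1,3); q=q[np.isfinite(q).all(1)]
    if n=='wrist': save('w6.png',rgb)
    m=q[(np.hypot(q[:,0]-.638,q[:,1]-.1835)<.085)&(q[:,2]>.03)&(q[:,2]<.068)]
    f=lambda x:np.hypot(m[:,0]-x[0],m[:,1]-x[1])-(.058+.017*(m[:,2]-.015)/.055)
    print(n,least_squares(f,[.637,.182],loss='soft_l1',f_scale=.003).x,len(m))
for off,zu in ((.02,.05),(.0,.028),(.0,.021)):
    a=np.radians(228); C=np.array([.637,.1825])+off*np.r_[np.cos(a),np.sin(a)]
    print(off,zu,row(panM(C,228,zu)@G))
E
```

```text
time: 8.1
tool_pos: [0.5597, 0.0983, 0.1273]
tool_rot: [-0.147, 0.852, 0.381, 0.327]
contact_force: [0.3, -1.2, -2.7]
gripper_width: 0.166
[0.618  0.1614 0.0809]
side [0.6355 0.1886] 222
wrist [0.643  0.1892] 2053
0.02 0.05 w 0.02 0.00 -0.08  d -0.0146 -0.0001 0.0289
0.0 0.028 w 0.02 0.00 -0.08  d -0.0145 0.0000 0.0586
0.0 0.021 w 0.02 0.00 -0.08  d -0.0191 0.0000 0.0638
```

```bash

python3 -m pendant '[{"wx":0,"wy":0,"wz":0,"dx":-0.002,"dy":0,"dz":0.006,"hand":-1},{"wx":0,"wy":0,"wz":0,"dx":-0.006,"dy":0,"dz":0.014,"hand":-1},{"wx":0,"wy":0,"wz":0,"dx":-0.01,"dy":0,"dz":0.022,"hand":-1},{"wx":0,"wy":0,"wz":0,"dx":-0.014,"dy":0,"dz":0.03,"hand":-1},{"wx":0,"wy":0,"wz":0,"dx":-0.014,"dy":0,"dz":0.038,"hand":-1},{"wx":0,"wy":0,"wz":0,"dx":-0.014,"dy":0,"dz":0.046,"hand":-1},{"wx":0,"wy":0,"wz":0,"dx":-0.014,"dy":0,"dz":0.053,"hand":-1},{"wx":0,"wy":0,"wz":0,"dx":-0.014,"dy":0,"dz":0.058,"hand":-1},{"wx":0,"wy":0,"wz":0,"dx":-0.014,"dy":0,"dz":0.058,"hand":-1},{"wx":0,"wy":0,"wz":0,"dx":-0.014,"dy":0,"dz":0.058,"hand":-1}]'
python3 - <<'E'
from h import *
np.set_printoptions(precision=4,suppress=True)
t=T(); G=np.load('/tmp/G.npy'); pan=t@np.linalg.inv(G); print(pan[:3,3])
rgb,d,c,P=grab('wrist'); save('w7.png',cv2.resize(rgb,None,fx=1.5,fy=1.5)); np.save('/tmp/w7.npy',cloud(d,c,P))
rgb,d,c,P=grab('side'); save('s7.png',cv2.resize(rgb[120:260,160:360],None,fx=4,fy=4))
print(row(panM([.637,.1825],228,.021)@G), sensors.state()['contact_force'])
E
```

```text
time: 9.03
tool_pos: [0.5788, 0.1204, 0.075]
tool_rot: [-0.147, 0.852, 0.382, 0.327]
contact_force: [-0.3, 0.1, -2.7]
gripper_width: 0.167
[0.6371 0.1837 0.0287]
w 0.01 -0.03 0.00  d -0.0062 0.0002 0.0056 [ 0.4452 -0.6689 -2.6079]
```

View pics/w7.png

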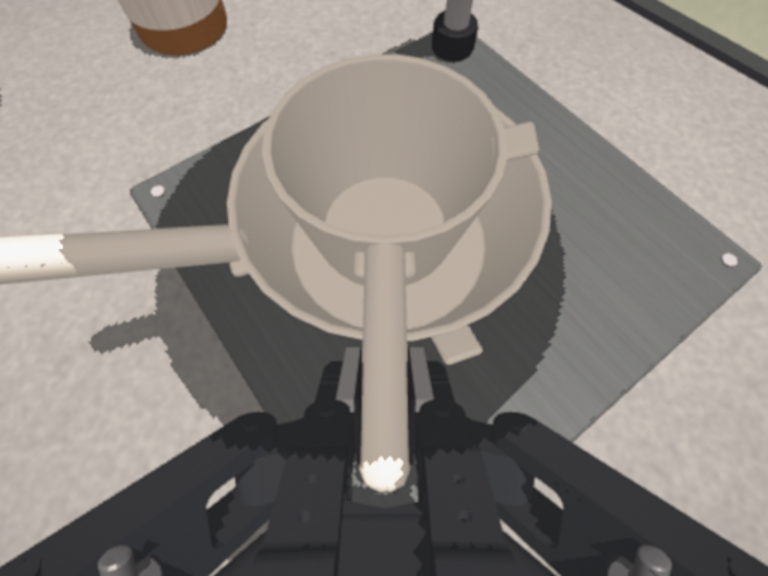

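View pics/s7.png

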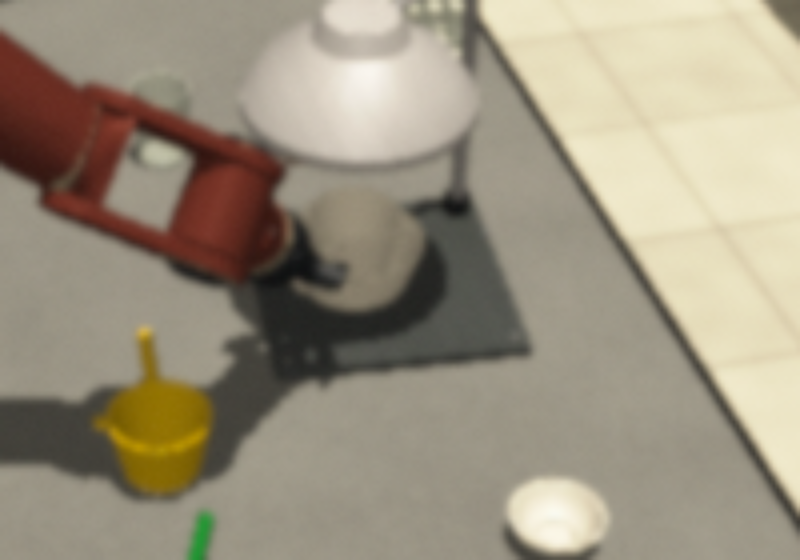

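The small pan is inside the large rim and laterally centred: floor u 293–485, foot u about 328–443. The large handle points left, about 70° away, and the spout and lamp are clear. Checking fore-aft in the same cloud.

```bash
python3 - <<'E'
from h import *
np.set_printoptions(precision=4,suppress=True)
q=np.load('/tmp/w7.npy').reshape(-1,3); q=q[np.isfinite(q).all(1)]
u=np.array([np.cos(np.radians(228)),np.sin(np.radians(228))])
c=np.array([.637,.183])
for lo,hi,r0,tag in((.066,.073,.073,'large'),(.096,.104,.048,'small')):
    cc=c.copy()
    for _ in range(4):
        rr=np.hypot(*(q[:,:2]-cc).T); m=q[(q[:,2]>lo)&(q[:,2]<hi)&(np.abs(rr-r0)<.007)]
        d=(m[:,:2]-cc)@u
        cc=circ(m,r0)
    ph=np.degrees(np.arctan2(m[:,1]-cc[1],m[:,0]-cc[0]))
    print(tag,cc,len(m),np.histogram(ph,12,(-180,180))[0])
fl=q[(np.hypot(*(q[:,:2]-c).T)<.07)&(q[:,2]<.026)]; print('floor',len(fl),np.median(fl[:,2]), (fl[:,:2]-c).min(0),(fl[:,:2]-c).max(0))
h=q[(q[:,0]<.57)&(q[:,1]>.17)&(q[:,1]<.3)&(q[:,2]>.06)&(q[:,2]<.12)]; d=h[:,:2].mean(0)-c; print('handle az',np.degrees(np.arctan2(d[1],d[0])))
E
```

```text
large [0.6381 0.1829] 3255 [390 210 625 388 411 112   0   0   0 149 386 584]
small [0.6377 0.1849] 3757 [301 561 311 240 461 266 270 281 275 279 266 246]
floor 4599 0.02105028774720366 [-0.0699 -0.0698] [0.0517 0.0458]
handle az 160.324060636127
```

```bash

python3 -m pendant '[{"wx":0,"wy":0,"wz":0,"dx":-0.001,"dy":0,"dz":0.001,"hand":-1},{"wx":0,"wy":0,"wz":0,"dx":-0.002,"dy":0,"dz":0.002,"hand":-1},{"wx":0,"wy":0,"wz":0,"dx":-0.003,"dy":0,"dz":0.003,"hand":-1},{"wx":0,"wy":0,"wz":0,"dx":-0.0035,"dy":0,"dz":0.004,"hand":-1},{"wx":0,"wy":0,"wz":0,"dx":-0.0042,"dy":0,"dz":0.0046,"hand":-1},{"wx":0,"wy":0,"wz":0,"dx":-0.0042,"dy":0,"dz":0.0046,"hand":-1},{"wx":0,"wy":0,"wz":0,"dx":-0.0042,"dy":0,"dz":0.0046,"hand":-1}]'
```

```text
time: 9.72
tool_pos: [0.5788, 0.1201, 0.0691]
tool_rot: [-0.147, 0.852, 0.381, 0.327]
contact_force: [0.1, 0.1, -2.9]
gripper_width: 0.166
```

```bash

python3 -m pendant '[{"wx":0,"wy":0,"wz":0,"dx":-0.0004,"dy":0,"dz":0.0004,"hand":-1},{"wx":0,"wy":0,"wz":0,"dx":-0.0007,"dy":0,"dz":0.0008,"hand":-1},{"wx":0,"wy":0,"wz":0,"dx":-0.0007,"dy":0,"dz":0.0008,"hand":-1},{"wx":0,"wy":0,"wz":0,"dx":-0.0007,"dy":0,"dz":0.0008,"hand":-1}]'
python3 -m pendant '[{"wx":0,"wy":0,"wz":0,"dx":-0.0004,"dy":0,"dz":0.0004,"hand":-1},{"wx":0,"wy":0,"wz":0,"dx":-0.0007,"dy":0,"dz":0.0008,"hand":-1},{"wx":0,"wy":0,"wz":0,"dx":-0.0007,"dy":0,"dz":0.0008,"hand":-1},{"wx":0,"wy":0,"wz":0,"dx":-0.0007,"dy":0,"dz":0.0008,"hand":-1}]'
```

```text
time: 10.05
tool_pos: [0.5792, 0.1201, 0.0686]
tool_rot: [-0.147, 0.852, 0.381, 0.327]
contact_force: [-1.4, -0.8, 1.2]
gripper_width: 0.17
time: 10.38
tool_pos: [0.5796, 0.1202, 0.0683]
tool_rot: [-0.147, 0.852, 0.381, 0.328]
contact_force: [-3.8, -1.4, 4.2]
gripper_width: 0.165
```

Contact made, about 7 N. Release by opening part-way.

```bash

python3 -m pendant '[{"wx":0,"wy":0,"wz":0,"dx":0,"dy":0,"dz":0,"hand":-0.6},{"wx":0,"wy":0,"wz":0,"dx":0,"dy":0,"dz":0,"hand":-0.5},{"wx":0,"wy":0,"wz":0,"dx":0,"dy":0,"dz":0,"hand":-0.3},{"wx":0,"wy":0,"wz":0,"dx":0,"dy":0,"dz":0,"hand":-0.1},{"wx":0,"wy":0,"wz":0,"dx":0,"dy":0,"dz":0,"hand":0},{"wx":0,"wy":0,"wz":0,"dx":0,"dy":0,"dz":0,"hand":0},{"wx":0,"wy":0,"wz":0,"dx":0,"dy":0,"dz":0,"hand":0},{"wx":0,"wy":0,"wz":0,"dx":0,"dy":0,"dz":0,"hand":0}]'
python3 - <<'E'
from h import *
rgb,d,c,P=grab('wrist'); save('w8.png',rgb); print(sensors.state()['contact_force'])
E
```

```text
time: 11.05
tool_pos: [0.5787, 0.1201, 0.0668]
tool_rot: [-0.147, 0.852, 0.381, 0.327]
contact_force: [-0.8, -0.4, -0.9]
gripper_width: 0.501
[ 0.34183416 -1.43629075  0.15976711]
```

View pics/w8.png

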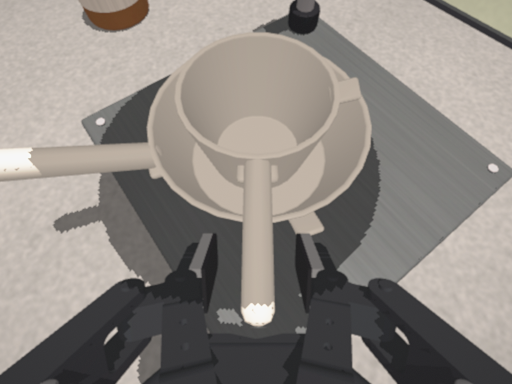

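Released: the small pan stands inside and the jaws are open on either side of the bar (258, 175–320). Backing out along the fingers.

```bash

python3 -m pendant '[{"wx":0,"wy":0,"wz":0,"dx":0,"dy":0,"dz":-0.01,"hand":0},{"wx":0,"wy":0,"wz":0,"dx":0,"dy":0,"dz":-0.03,"hand":0},{"wx":0,"wy":0,"wz":0,"dx":0,"dy":0,"dz":-0.055,"hand":0},{"wx":0,"wy":0,"wz":0,"dx":0,"dy":0,"dz":-0.08,"hand":0},{"wx":0,"wy":0,"wz":0,"dx":0,"dy":0,"dz":-0.105,"hand":0},{"wx":0,"wy":0,"wz":0,"dx":0,"dy":0,"dz":-0.12,"hand":0},{"wx":0,"wy":0,"wz":0,"dx":0,"dy":0,"dz":-0.13,"hand":0},{"wx":0,"wy":0,"wz":0,"dx":0,"dy":0,"dz":-0.13,"hand":0},{"wx":0,"wy":0,"wz":0,"dx":0,"dy":0,"dz":-0.13,"hand":0}]'
python3 - <<'E'
from h import *
np.set_printoptions(precision=4,suppress=True)
rgb,d,c,P=grab('wrist'); save('w9.png',rgb); q=cloud(d,c,P).reshape(-1,3); q=q[np.isfinite(q).all(1)]
for lo,hi,r0,tag in((.066,.073,.073,'large'),(.088,.097,.048,'small')):
    cc=np.array([.637,.183])
    for _ in range(4):
        rr=np.hypot(*(q[:,:2]-cc).T); m=q[(q[:,2]>lo)&(q[:,2]<hi)&(np.abs(rr-r0)<.007)]; cc=circ(m,r0)
    print(tag,cc,len(m))
ph=np.degrees(np.arctan2(m[:,1]-cc[1],m[:,0]-cc[0]))
print([round(float(np.percentile(m[np.abs((ph-p+180)%360-180)<20][:,2],90)),4) for p in range(0,360,45)])
for lo,hi in((140,180),(210,250)):
    a=np.degrees(np.arctan2(q[:,1]-cc[1],q[:,0]-cc[0]))%360; rr=np.hypot(*(q[:,:2]-cc).T)
    s=(a>lo)&(a<hi)&(rr>.085)&(rr<.125)&(q[:,2]>.07)&(q[:,2]<.12); print('az',np.median(a[s]),s.sum())
print([(r['score'],np.round(r['position'],3)) for n in['beaker','dish','bottle'] for r in finder.look_for('top',n)[:1]])
E
```

```text
time: 11.85
tool_pos: [0.521, 0.055, 0.1635]
tool_rot: [-0.147, 0.852, 0.381, 0.327]
contact_force: [-0.1, 0.4, -0.2]
gripper_width: 0.5
large [0.6376 0.1821] 1339
small [0.6383 0.1841] 1316
[0.0933, 0.0896, 0.0932, 0.0934, 0.0935, 0.0935, 0.0936, 0.0933]
az 161.1267100504083 680
az 228.10072399702656 725
[(0.55, array([0.488, 0.494, 0.042])), (0.66, array([ 0.729, -0.217,  0.012])), (0.81, array([0.642, 0.438, 0.116]))]
```

View pics/w9.png

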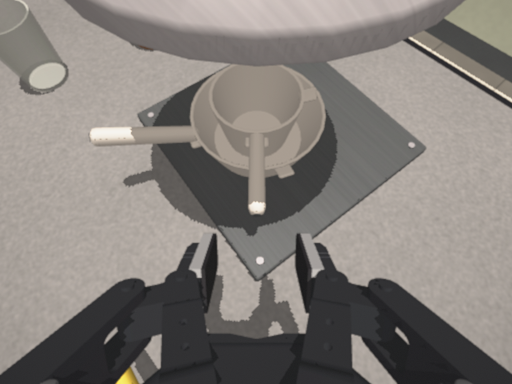

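The small pan stands level and centred (rim at z = 0.093, as expected), with the handles about 67° apart and the gripper clear. Handing in.

```bash
python3 -c "
from plant import job; print(job.job_done())"
```

```text
the job is handed in; nothing more can be done
None
```

I set the small white casserole down inside the large one under the lamp and handed the job in at about 12 s of the 48 s allowed. I gripped its handle with the gripper leant back 42°, carried it low under the lamp head, and lowered it until it touched with about 7 N. I then opened the jaws part-way and backed out along the fingers.

**Last checks (wrist camera after backing out):**
- **Seating:** the rim is at z = 0.093 m all round, which matches sitting on the large casserole's floor. One sector, at the far side, read 0.0896 m. I took that as occlusion and did not look into it.
- **Centring:** the two pans' axes are about 2 mm apart.
- **Handles:** they point at 228° and about 161°, so about 67° apart against the 45° needed.
- **Large casserole:** its centre is within about 2 mm of where it was first measured. Its handle read 158° at the start and 160–161° later. The 160° reading was taken before the small pan touched it, so I put most of the difference down to measurement.
- **Lamp:** there was no sign of contact; tool force readings stayed under about 6 N.

**Not properly checked:**
- **Bystanders:** my last finder call for the bottle, beaker and dish used the first top picture, so it proves nothing new. The arm's path did not go near them, and the later pictures show nothing disturbed.
- **Large casserole fits:** two fits with the pan held over the large one were up to 7 mm off. I took that to be the held pan getting in the way and did not use them.
- **Refused move:** one move call was refused for missing fields and moved nothing.

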